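# Start the bench dust extractor at half draught

### The arm

A 6-joint arm with a two-finger parallel gripper is mounted at the origin on a cart in front of the work surface, level with it; the furniture and walls round the work are solid. World frame = base frame: x ahead of the robot, y to its left, z up, the work surface at z = 0. Lengths are in m, angles in rad, forces in N, time in s.
With the tool pointing down it reaches from about 0.35 to 0.975 m from the base axis. Payload 4.9 kg.
Tool frame: the origin (TCP) lies where the fingers leave the gripper's body, on its centre line; the fingertips stand 73 mm ahead of it and the grasp point (between the pads) lies 54 mm ahead of it (manip.nose_length is the distance from the TCP to the fingertips, in m); z points along the fingers, x is the direction in which the jaws open and shut, and the axes are right-handed (so a half turn about z gives the same grasp; the last joint's range is limited). The gripper opens to 85 mm and grips with 20 to 120 N. Pads are 22 mm wide; open, the fingers measure 114 mm over their backs; the gripper's body (76 mm by 85 mm) begins 54 mm behind the grasp point. The pads swing forward as they close: fully open they stand 13 mm farther back than shut.
Start: joints at [1.109, 0.053, 1.613, -0, 1.476, -0.119], TCP at [0.21, 0.589, 0.304] pointing down, gripper open.
Joint ranges: [-3.01, 3.01], [-1.01, 2.22], [0.06, 2.58], [-1.02, 4.17], [0.09, 2.62], [-3.14, 3.14]. Speed limits (rad/s): [2.57, 2.57, 3.14, 3.14, 3.14, 3.14].

### API

Orientations are given as a unit quaternion [w, x, y, z].
In Python, from plant import manip, imaging gives the robot as it stands.
- The arm moves only by the shell command python3 -m pendant 'ROWS'. ROWS is JSON, a list that holds one entry, the list of rows, each a list of 7 numbers: the turn, a rotation vector about the world's x, y, z in units of pi rad (1.0 is pi rad), then the shift along the world's x, y, z in units of 250 mm (1.0 is 250 mm), then the opening, from 0 (shut) to 1 (fully open). In form: [[[ax, ay, az, tx, ty, tz, claw], ...]]. A call has 1 to 20 rows; each row shifts and turns the commanded pose from where the row before left it; what a row does not reach is not made up. A row lasts 1/8 s, in which the tool goes at most 62.5 mm and 10.7 degrees, less where a joint would pass 70% of its speed; a pose out of reach is approached as far as the arm can. A call with a number of a shift or a turn outside -1 to 1 is refused whole. A call with a gripper value outside its range is refused whole. The fingers move at their own pace and stop on an object; the grip force is fixed at half the most. Time passes only in rows, so rows that do not move let the fingers close. It gives the time, the measured TCP pose, the force and the opening at its end, in the units of the state.
- manip.state(): the state, without advancing time (a new reading comes with each control period).
- imaging.grab_frame(name): name is "scene" or "top" or "wrist"; returns a dict with "frame" (480x640x3 uint8, blue, green, red), "mtx" (3x3 intrinsics, pixels), "world_to_cam" (4x4, takes a point from world to camera coordinates). Camera axes: x right, y down, z forward; pixel columns grow to the right and rows downward; lengths in m; the calibration is good to about 2 mm. A picture is of the moment at which its call begins. There is no depth.
- manip.job_done(): hands the job in, once; it reports no verdict.
The state is a dict: "time": time; "joint_pos": joint angles; "joint_vel": joint speeds; "joint_efforts": joint torques, N m; "tool_pos": TCP position; "tool_rot": TCP orientation; "contact_force": force on the tool from outside, world axes, zero at the start; "ft_torque": the same for the moment, N m; "gripper_width": opening from 0.0 (shut) to 1.0 (fully open).
Only numpy, scipy, OpenCV 4.12 (cv2) and the standard library are available. Lean on these libraries where they do the work, as an engineer would, in place of code of your own. Each camera call takes 0.05 s, during which the arm holds its last target. There are 200 camera calls.

### The job

Get the bench dust extractor running at half draught: first set the damper lever on top of its intake pipe to half open, at the middle long mark of its quarter-circle scale (45 degrees, half-way between across the pipe and along it). Only then, with the damper set, throw the big toggle switch on the sloped console over centre to on, which is up the slope. Leave the lever at half open and do not shift the loose things lying about.

Things in the scene. Friction and masses are not known exactly. Their poses are not given: they have to be found in the camera images.
- extractor: Grey sheet-metal dust extractor fixed to the bench. Origin on the bench top; x points to its back, away from the robot (yaw varies), y to its left, z up. Offsets below are in this frame, in mm. Right half (y -240 to 0): plinth x -165 to 30, 60 high, sloped console on it, filter housing above. Left half (y 0 to 260): intake pipe along y at x -35, z 125, 100 across, its flared mouth 160 across.
- console (a point): Middle of the console panel's surface (x -110, y -120, z 106). The panel slopes up and back at 40 degrees, from x -165, z 60 to x -55, z 152, and is 240 wide: outward normal (-0.643, 0, 0.766), up the slope (0.766, 0, 0.643) in the extractor's axes.
- hood_edge (a point): Middle of the front lower edge of the filter housing (x -140, y -120, z 205), which overhangs the console; the housing runs from there up to z 330 (carry handle to 355). It stands over the switch, so a tool pointing straight down is blocked: lean it 20 to 50 degrees, coming along the panel's normal.
- damper (a joint): Damper lever, rad: 0 = across the pipe, pointing to the front (-x of the extractor), shut; grows clockwise seen from above; 1.571 = along the pipe, pointing to the mouth (+y), fully open; half open = 0.785. Stops at both ends; stays where it is left (friction 0.12 N m, about 1 N at the knob, slight damping).
- damper_hub (a point): Pivot axis (vertical) of the damper lever, at the height of the flat lever arm (z 191), on top of the pipe at x -35, y 130 of the extractor. Under the arm lies a fixed quarter-ring scale plate, radius 66 to 90 mm, with long marks at 0, 45 and 90 degrees and short ones every 15.
- damper_knob (a point): Middle of the upright round black knob at the end of the lever, 110 mm from the pivot axis; the knob is 50 mm tall and 25 mm across at this height (z 226; its top is at z 245), narrower below. Turns with the lever.
- toggle (a joint): Angle of the bat toggle switch, rad: 0 = off, bat leaning 22 degrees down the slope from the panel's normal; 0.384 = centre, bat along the normal; 0.768 = on, bat leaning 22 degrees up the slope. A spring snaps it to whichever side of centre it is on; throwing it takes about 5 N near the tip.
- toggle_pivot (a point): Pivot of the bat, 8 mm above the panel surface at the panel's middle (x -115, y -120, z 112 of the extractor). The bat turns about the extractor's y axis.
- toggle_tip (a point): Point on the bat's centre line near its tip, 55 mm from the pivot; the steel bat is 62 mm long, 9 mm across at its root and 15 mm at the tip. Turns with the bat.
- oil_bottle: Brown glass oil bottle, loose, 46 mm across, 126 tall, standing between console and pipe, in front of the pipe. Origin under its centre. Bystander.
- carton_a: Small closed cardboard box, loose, 66 x 85 x 68 mm, standing on the bench under the lever. Origin under its centre. Bystander.
- tape_measure: Yellow tape measure, loose, 36 x 80 x 65 mm, front right. Origin under its centre. Bystander.
- block_plane: Block plane, loose, 46 x 150 x 45 mm, to the right. Origin under its centre. Bystander.
- wax_tin: Flat round tin, loose, 66 mm across, 24 tall, front left. Origin under its centre. Bystander.

How it is judged:
By the outcome, as a careful person would: the job done as asked, in the order asked, and still so for the second after the job is handed in, with the robot touching nothing.
It also fails if it takes over 43 s, if anything falls off the work surface, if the arm or the gripper's body presses on something with over 40 N, if the wrist force passes 120 N, or if a joint passes its speed limit or range.

## Working session

There is one attempt and no reset: what is moved stays moved. The work goes in short steps, Python scripts to look and compute and a shell command to move; the robot and the scene stay as the last step left them, time stands still between calls to the robot, and variables do not carry over. Pictures are saved under pics/ and viewed, about 8 in all and at most 12, crops included, and the job is handed in when it is done.

```bash
mkdir -p pics; ls
python3 - <<'E'
from plant import manip, imaging
import cv2,json,numpy as np
np.set_printoptions(precision=4,suppress=True)
for n in("scene","top"):
    f=imaging.grab_frame(n); cv2.imwrite(f"pics/{n}0.png",f["frame"]); print(n,f["mtx"].tolist(),"\n",f["world_to_cam"])
    np.savez(f"{n}0.npz",m=f["mtx"],w=f["world_to_cam"])
print(manip.state())
E
```

```text
pics
scene [[513.5995843268536, 0.0, 327.8097922936296], [0.0, 513.5995843268536, 241.43390379501938], [0.0, 0.0, 1.0]] 
 [[-0.7195  0.6942 -0.0204  0.3885]
 [ 0.4807  0.4766 -0.736  -0.1472]
 [-0.5013 -0.5393 -0.6766  1.8047]
 [ 0.      0.      0.      1.    ]]
top [[587.9449970736235, 0.0, 318.90108098352965], [0.0, 587.9449970736235, 241.8681243244933], [0.0, 0.0, 1.0]] 
 [[ 0.0382 -0.9992  0.0099 -0.053 ]
 [-0.7819 -0.0361 -0.6224  0.5287]
 [ 0.6222  0.016  -0.7827  1.4371]
 [ 0.      0.      0.      1.    ]]
{'time': 0.1, 'joint_pos': array([ 1.109 ,  0.0533,  1.6141, -0.    ,  1.476 , -0.119 ]), 'joint_vel': array([-0.0002, -0.0004, -0.0023,  0.0014, -0.0029, -0.    ]), 'joint_efforts': array([  0.0001, -39.4901, -37.1365,  -0.0001,   0.0039,   0.    ]), 'tool_pos': array([0.2099, 0.5882, 0.3028]), 'tool_rot': array([ 0.0005,  0.8173,  0.5761, -0.0008]), 'contact_force': array([-0.2186, -0.1407,  0.0362]), 'ft_torque': array([-0.0595,  0.0112,  0.0046]), 'gripper_width': 0.9990909235627112}
```

View pics/scene0.png

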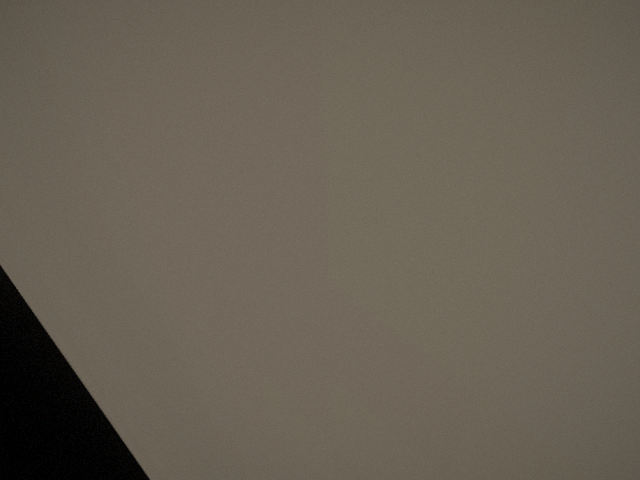

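View pics/top0.png

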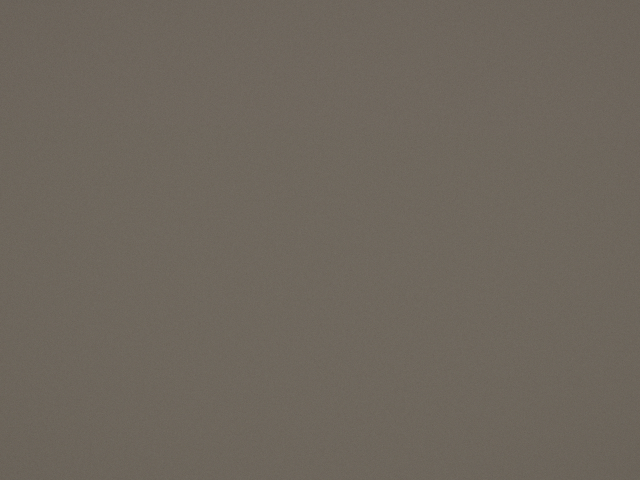

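The scene view shows only a plain grey-brown surface with a black corner at lower left (edge from (0,265) to (148,480)). The top view is plain grey-brown. Neither matches what its calibration says it should see, so I'll take them again along with the wrist camera.

Run:
```python
from plant import manip, imaging
import cv2,numpy as np
np.set_printoptions(precision=4,suppress=True)
ims=[]
for n in("scene","top","wrist"):
    f=imaging.grab_frame(n); cv2.imwrite(f"pics/{n}1.png",f["frame"]); w=f["world_to_cam"]
    print(n,f["frame"].mean((0,1)),f["frame"].std((0,1)),"c",-w[:3,:3].T@w[:3,3],"fwd",w[2,:3],"right",w[0,:3])
    ims.append(cv2.resize(f["frame"],(400,300)))
    np.savez(f"{n}1.npz",m=f["mtx"],w=w)
ims.append(ims[0]*0)
cv2.imwrite("pics/quad1.png",np.vstack([np.hstack(ims[:2]),np.hstack(ims[2:])]))
```

```text
scene [ 83.4911  95.521  103.6217] [19.3784 22.1468 24.0127] c [1.2549 0.7738 1.1207] fwd [-0.5013 -0.5393 -0.6766] right [-0.7195  0.6942 -0.0204]
top [ 92.8905 102.638  110.0578] [1.9916 1.9595 1.891 ] c [-0.4788 -0.0569  1.4544] fwd [ 0.6222  0.016  -0.7827] right [ 0.0382 -0.9992  0.0099]
wrist [ 67.5887  86.6547 103.12  ] [34.1193 45.4593 55.4237] c [0.139  0.6132 0.3732] fwd [ 0.2748 -0.1004 -0.9562] right [ 0.3368  0.9416 -0.0021]
```

View pics/quad1.png

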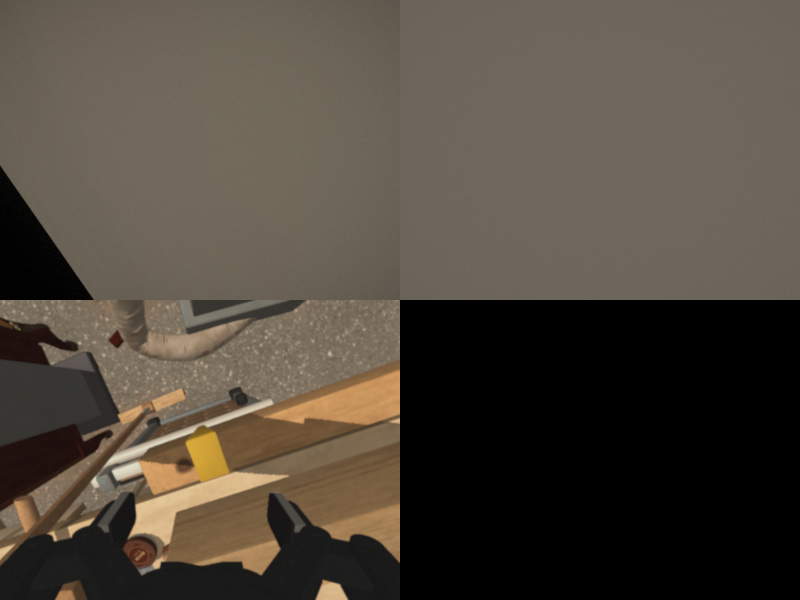

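The scene and top views are blank again, as if something is in front of those cameras, so I'll rely on the wrist camera. It shows the bench edge, a yellow object near (333,248) in full-frame pixels and a round tin near (227,400), but no extractor. I'll tilt the tool to look towards the bench middle.

```bash
python3 -m pendant '[[[0,0,-0.058,0,0,0.1,1],[0,0,-0.058,0,0,0.1,1],[-0.04,-0.04,0,0,0,0.1,1],[-0.04,-0.04,0,0,0,0.1,1],[-0.04,-0.04,0,0,0,0,1],[-0.04,-0.04,0,0,0,0,1],[0,0,0,0,0,0,1]]]'
cat > h.py <<'E'
from plant import manip, imaging
import cv2,numpy as np
np.set_printoptions(precision=4,suppress=True)
def shot(tag,n="wrist"):
    f=imaging.grab_frame(n); w=f["world_to_cam"]
    cv2.imwrite(f"pics/{tag}.png",f["frame"]); np.savez(f"{tag}.npz",m=f["mtx"],w=w)
    print(n,"f",f["mtx"][0,0],"c",-w[:3,:3].T@w[:3,3],"fwd",w[2,:3],"right",w[0,:3])
def proj(tag,P):
    d=np.load(f"{tag}.npz"); P=np.atleast_2d(P); c=P@d["w"][:3,:3].T+d["w"][:3,3]; q=c@d["m"].T; return q[:,:2]/q[:,2:]
E
python3 -c "
from h import *
shot('w2'); s=manip.state(); print(s['time'],s['tool_pos'],s['joint_pos'])"
```

```text
time: 1.12
tool_pos: [0.2088, 0.5893, 0.4012]
tool_rot: [0.327, 0.851, 0.394, 0.119]
contact_force: [0.8, 0.8, -0.2]
gripper_width: 1.002
wrist f 359.98947246557583 c [0.1317 0.6568 0.4059] fwd [ 0.613  -0.5823 -0.534 ] right [ 0.6619  0.7475 -0.0555]
1.175 [0.2095 0.589  0.4024] [ 1.2981  0.1893  1.3842 -0.6412  1.8947  0.3251]
```

View pics/w2.png

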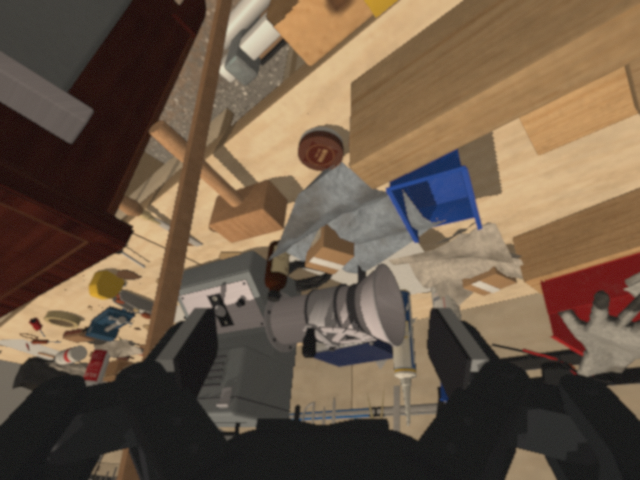

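The wrist view is upside down, with near at the top. It shows the extractor: console panel about (222,300), bottle (278,268), carton (328,250), pipe running right to the mouth at (378,308), and the lever knob perhaps near (310,342). A long wooden stick runs from (215,0) to (130,470) and needs locating. I'll enlarge the view and triangulate the stick from the two wrist frames.

Run:
```python
from h import *
im=cv2.imread("pics/w2.png")[225:425,160:427]
cv2.imwrite("pics/w2c.png",cv2.rotate(cv2.resize(im,None,fx=3,fy=3,interpolation=cv2.INTER_CUBIC),cv2.ROTATE_180))
def plane(tag,a,b):
    d=np.load(tag+".npz");K=np.linalg.inv(d["m"]);R=d["w"][:3,:3];c=-R.T@d["w"][:3,3]
    n=np.cross(R.T@K@[*a,1],R.T@K@[*b,1]);n/=np.linalg.norm(n);return n,n@c
n1,d1=plane("wrist1",(240,176),(24,416)); n2,d2=plane("w2",(217,0),(165,320))
u=np.cross(n1,n2);print(np.linalg.norm(u));u/=np.linalg.norm(u)
p=np.linalg.lstsq(np.array([n1,n2,u]),np.array([d1,d2,0]),rcond=None)[0]
print("dir",u,"pt",p)
for t in np.arange(-1,1.01,.25): q=p+t*u; print(q,proj("w2",q),proj("wrist1",q))
```

```text
0.038140760602524276
dir [-0.4393  0.8385 -0.3224] pt [0.2993 0.2665 0.2854]
[ 0.7386 -0.572   0.6078] [[127.9783 547.8259]] [[-5212.8064  6234.6738]]
[ 0.6288 -0.3624  0.5272] [[132.1309 522.2715]] [[-2858.7938  3619.1043]]
[ 0.5189 -0.1527  0.4466] [[138.0526 485.8304]] [[-1599.3515  2219.7239]]
[0.4091 0.0569 0.366 ] [[147.1798 429.6629]] [[-815.058  1348.2866]]
[0.2993 0.2665 0.2854] [[163.0814 331.8069]] [[-279.6969  753.4411]]
[0.1895 0.4761 0.2048] [[197.7501 118.4612]] [[109.015  321.5389]]
[0.0797 0.6858 0.1242] [[ 332.2379 -709.1566]] [[404.0756  -6.3062]]
[-0.0301  0.8954  0.0436] [[-414.0911 3883.6378]] [[ 635.6909 -263.6565]]
[-0.1399  1.105  -0.037 ] [[ -16.9458 1439.6662]] [[ 822.3378 -471.042 ]]
```

View pics/w2c.png

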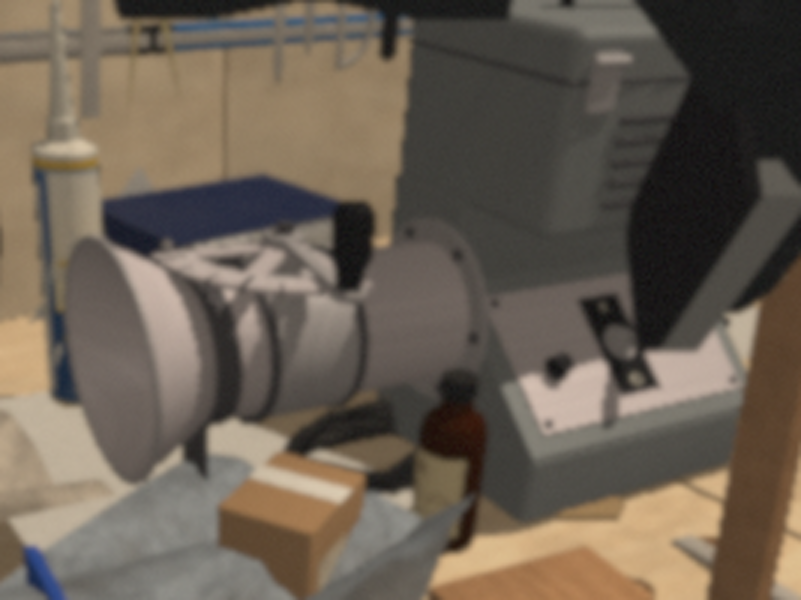

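The upright crop shows, in crop pixels:
- **Mouth:** rim centre about (115,358).
- **Panel:** left edge from (490,290) down to (535,465), with the plinth foot at (525,518).
- **Housing:** lower left corner about (556,228).
- **Toggle:** pivot about (622,345), bat tip towards (609,412), so it is off.
- **Knob:** mid about (353,245).

The stick's direction is poorly conditioned between these two views. Next I'll fit the extractor pose.

```bash
cat >> h.py <<'E'
def E2W(v,P):
    x,y,a=v[:3]; c,s=np.cos(a),np.sin(a); P=np.atleast_2d(P)
    return P@np.array([[c,s,0],[-s,c,0],[0,0,1]])+[x,y,0]
def knob(q,z=.226): return [-.035-.11*np.cos(q),.13+.11*np.sin(q),z]
E
python3 - <<'E'
from h import *
from scipy.optimize import least_squares as ls
F=[((535,465),[-.165,0,.06]),((525,518),[-.165,0,0]),((490,290),[-.055,0,.152]),((115,358),[-.035,.26,.125]),((556,228),[-.14,0,.205]),((622,345),[-.115,-.12,.112])]
px=np.array([[160+(800-u)/3,225+(599-v)/3] for (u,v),_ in F]+[[160+(800-353)/3,225+(599-245)/3]])
P=lambda v:np.array([p for _,p in F]+[knob(v[3])])
r=ls(lambda v:(proj("w2",E2W(v,P(v)))-px).ravel(),[.7,0,0,.3],loss='soft_l1')
print(r.x,r.x[2:]*57.3);print(r.fun.reshape(-1,2))
v=r.x
for n,p in dict(hub=[-.035,.13,.191],knob=knob(v[3]),knob45=knob(.785),piv=[-.115,-.12,.112],hood=[-.14,-.12,.205]).items():print(n,E2W(v,p))
E
```

```text
[ 0.6711  0.0491 -0.2242  0.2058] [-12.8472  11.7939]
[[-1.8049  1.0261]
 [-0.5093 -5.6956]
 [ 8.149   2.4507]
 [ 0.5044 -0.2893]
 [ 0.7669 -5.5052]
 [-4.5508  1.0366]
 [ 0.0337  3.1732]]
hub [[0.6659 0.1837 0.191 ]]
knob [[0.5659 0.2295 0.226 ]]
knob45 [[0.6073 0.2768 0.226 ]]
piv [[ 0.5323 -0.0423  0.112 ]]
hood [[ 0.5079 -0.0367  0.205 ]]
```

The fit is reasonable: yaw about -12.8°, damper about 0.2 rad. Before reaching across, I need a sideways baseline to locate the post, so I'll shift the camera.

```bash
python3 -m pendant '[[[0,0,-0.05,0.18,0.06,0.1,1],[0,0,-0.03,0.18,0.06,0.1,1],[0,0,0,0,0,0,1],[0,0,0,0,0,0,1]]]'
python3 -c "
from h import *
shot('w3'); s=manip.state(); print(s['time'],s['tool_pos'],s['joint_pos'])
cv2.imwrite('pics/w3r.png',cv2.rotate(cv2.imread('pics/w3.png'),cv2.ROTATE_180))"
```

```text
time: 1.68
tool_pos: [0.3005, 0.6181, 0.4543]
tool_rot: [0.338, 0.894, 0.282, 0.078]
contact_force: [-0.5, -0.7, 0.6]
gripper_width: 0.997
wrist f 359.98947246557583 c [0.2429 0.7026 0.4591] fwd [ 0.4482 -0.7157 -0.5356] right [ 0.8288  0.5572 -0.0511]
1.725 [0.2998 0.6181 0.4539] [ 1.1691  0.3578  1.1003 -0.6359  2.0596  0.3586]
```

View pics/w3r.png

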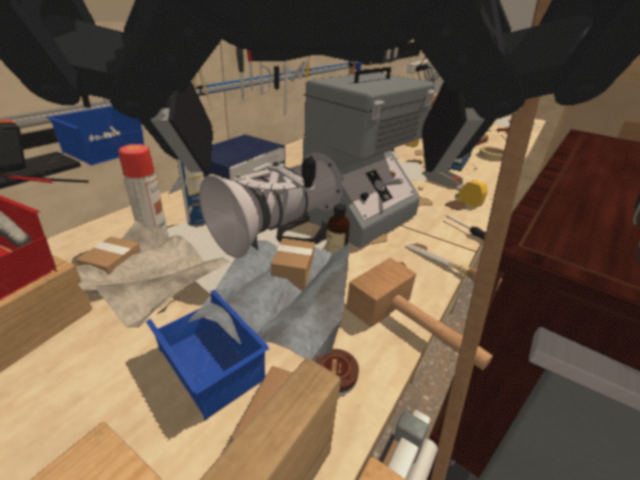

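This view shows the whole scene. The post runs from (538,50) to (445,470) in rotated pixels, standing in front of the bench near the cart. The extractor is clear. I'll triangulate the post.

Run:
```python
from h import *
def plane(tag,a,b):
    d=np.load(tag+".npz");K=np.linalg.inv(d["m"]);R=d["w"][:3,:3];c=-R.T@d["w"][:3,3]
    n=np.cross(R.T@K@[*a,1],R.T@K@[*b,1]);n/=np.linalg.norm(n);return n,n@c
for (A,B) in [(("w2",(217,0),(165,320)),("w3",(101,429),(194,9))),(("wrist1",(240,176),(24,416)),("w3",(101,429),(194,9)))]:
    n1,d1=plane(*A); n2,d2=plane(*B)
    u=np.cross(n1,n2);s=np.linalg.norm(u);u/=s
    p=np.linalg.lstsq(np.array([n1,n2,u]),np.array([d1,d2,0]),rcond=None)[0]
    print("sin",s,"dir",u)
    for z in (-.4,0,.2,.4,.6,.8): q=p+(z-p[2])/u[2]*u; print(q,proj("w3",q))
v=np.array([0.6711,0.0491,-0.2242,.2058])
P={'mouth':[-.035,.26,.125],'plinth':[-.165,0,.06],'foot':[-.165,0,0],'footR':[-.165,-.24,0],'ptop':[-.055,0,.152],'hoodL':[-.14,0,.205],'piv':[-.115,-.12,.112],'hub':[-.035,.13,.191],'knob':knob(.2058)}
for k,p in P.items(): q=proj("w3",E2W(v,p))[0]; print(k,[639,479]-q)
im=cv2.imread("pics/w3r.png")[60:260,180:440]
cv2.imwrite("pics/w3c.png",cv2.resize(im,None,fx=3,fy=3,interpolation=cv2.INTER_CUBIC))
```

```text
sin 0.33790544123639854 dir [0.1123 0.0483 0.9925]
[ 0.1769  0.3284 -0.4   ] [[208.9844 -58.6714]]
[0.2221 0.3478 0.    ] [[181.5406  65.2685]]
[0.2448 0.3576 0.2   ] [[156.7486 177.2319]]
[0.2674 0.3673 0.4   ] [[113.7185 371.5617]]
[0.29  0.377 0.6  ] [[ 20.6146 792.0308]]
[0.3126 0.3867 0.8   ] [[-331.5889 2382.6272]]
sin 0.3513147902772119 dir [ 0.1217 -0.0539  0.9911]
[ 0.1706  0.3953 -0.4   ] [[217.9734 -99.267 ]]
[0.2197 0.3735 0.    ] [[185.1529  48.9547]]
[0.2443 0.3627 0.2   ] [[157.3797 174.3822]]
[0.2688 0.3518 0.4   ] [[112.9387 375.0835]]
[0.2934 0.3409 0.6   ] [[ 30.3928 747.8712]]
[0.318 0.33  0.8  ] [[-176.0433 1680.1634]]
mouth [222.9096 215.2438]
plinth [364.2379 228.2591]
foot [360.9879 251.0518]
footR [420.4586 217.9779]
ptop [331.1695 172.0717]
hoodL [363.5055 160.6515]
piv [383.7814 184.1735]
hub [278.6203 165.6471]
knob [307.5245 168.5769]
```

View pics/w3c.png

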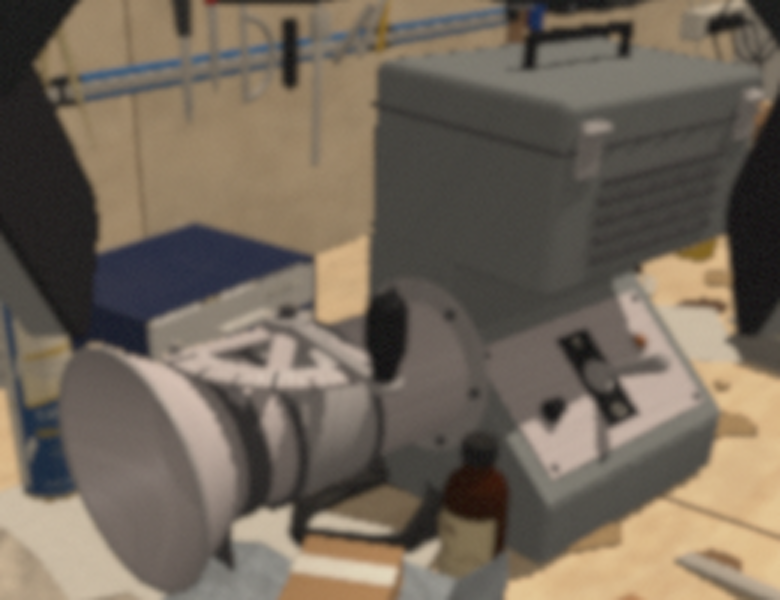

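The post stands nearly upright at about (0.245, 0.36) m, between the arm and the extractor, and leans slightly forward as it rises. In the crop the knob is at (387,335), the hub cap about (290,315), the toggle pivot about (600,375), and the bat tip about (602,455), down the slope, so off. I need the post's height, so I'll pan and tilt up to see its top.

```bash
python3 -m pendant '[[[0,0,-0.05,0,0,0.1,1],[0,0,-0.05,0,0,0.1,1],[0,0,-0.05,0,0,0.1,1],[-0.055,-0.004,0,0,0,0,1],[-0.055,-0.004,0,0,0,0,1],[-0.055,-0.004,0,0,0,0,1],[-0.055,-0.004,0,0,0,0,1],[-0.055,-0.004,0,0,0,0,1],[0,0,0,0,0,0,1]]]'
python3 -c "
from h import *
shot('w4'); s=manip.state(); print(s['time'],s['tool_pos'],s['tool_rot'],s['joint_pos'])
cv2.imwrite('pics/w4r.png',cv2.rotate(cv2.imread('pics/w4.png'),cv2.ROTATE_180))"
```

```text
time: 2.85
tool_pos: [0.2549, 0.56, 0.4117]
tool_rot: [0.65, 0.759, 0.047, -0.013]
contact_force: [0.4, 0.2, -0.4]
gripper_width: 1.0
wrist f 359.98947246557583 c [0.2446 0.64   0.3493] fwd [ 0.0652 -0.988   0.1398] right [ 0.9953  0.0542 -0.0807]
2.9 [0.2559 0.5615 0.4172] [ 0.6459  0.762   0.0451 -0.0109] [ 1.1659  0.5009  1.1775 -1.0234  2.6187  0.458 ]
```

View pics/w4r.png

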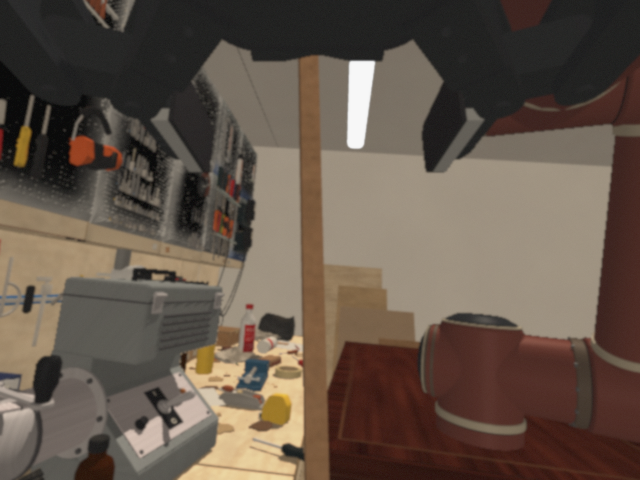

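The post rises past the top of the view at u≈311, so I can't count on passing over it. The arm also hit joint limits at this tilt. I'll fit the arm's kinematics and the post line, then plan a passage inside the post.

```bash
cat > kin.py <<'E'
from h import *
from scipy.spatial.transform import Rotation as R
from scipy.optimize import least_squares as ls
ry=lambda a:R.from_euler('y',a).as_matrix(); rz=lambda a:R.from_euler('z',a).as_matrix()
def fk(k,q,full=False):
    h,a1,d,L1,L2,L3,e,off=k[:8]
    M=rz(q[0]); p0=np.array([0,0,h])+M@[a1,d,0]
    M=M@ry(q[1]); p1=p0+M@[0,0,L1]; M=M@ry(q[2]); p1b=p1+M@[e,0,0]; p2=p1b+M@[0,0,L2]
    M=M@rz(q[3])@ry(q[4])@rz(q[5]+off); p3=p2+M@[0,0,L3]
    return ([p0,p1,p1b,p2,p3],M) if full else (p3,M)
S=[([1.109,.0533,1.6141,0,1.476,-.119],[.2099,.5882,.3028],[.0005,.8173,.5761,-.0008]),
([1.2981,.1893,1.3842,-.6412,1.8947,.3251],[.2095,.589,.4024],[.327,.851,.394,.119]),
([1.1691,.3578,1.1003,-.6359,2.0596,.3586],[.2998,.6181,.4539],[.338,.894,.282,.078]),
([1.1659,.5009,1.1775,-1.0234,2.6187,.458],[.2559,.5615,.4172],[.6459,.762,.0451,-.0109])]
E
python3 - <<'E'
from kin import *
s=manip.state();print(s['joint_pos'])
def res(k):
    o=[]
    for q,p,t in S:
        P,M=fk(k,q); Rt=R.from_quat([t[1],t[2],t[3],t[0]]).as_matrix()
        o+=[*(P-p),*(0.1*(M-Rt).ravel())]
    return o
best=min((ls(res,[.2,0,.07,.45,.4,.2,0,o]) for o in (0,1.57,3.14,-1.57)),key=lambda r:r.cost)
print(best.x,best.cost);print(np.array(res(best.x)).reshape(-1,12)[:,:3])
np.save("k.npy",best.x)
for q,_,_ in S: print(np.array(fk(best.x,q,True)[0]))
# post
L=[("w2",(217,0),(165,320)),("w3",(101,429),(194,9)),("wrist1",(240,176),(24,416)),("w4",(328,419),(323,9))]
def rp(x):
    o=[]
    for t,a,b in L:
        A=proj(t,[[x[0],x[1],.1],[x[0]+.1*x[2],x[1]+.1*x[3],.2]]); n=A[1]-A[0];n=np.array([-n[1],n[0]])/np.linalg.norm(n)
        o+=[n@(np.array(a)-A[0]),n@(np.array(b)-A[0])]
    return o
r=ls(rp,[.23,.35,.1,0]);print("post at z=.1 + slope",r.x,r.fun)
E
```

```text
[ 1.1659  0.5009  1.1775 -1.0234  2.6187  0.458 ]
[ 0.238   0.0002  0.0742  0.4265  0.6096  0.2069  0.0958 -3.1418] 9.906086429996666e-08
[[-0.      0.0001  0.    ]
 [-0.     -0.0001  0.    ]
 [ 0.      0.     -0.    ]
 [ 0.     -0.     -0.    ]]
[[-0.0663  0.0333  0.238 ]
 [-0.0562  0.0536  0.6638]
 [-0.0603  0.0453  0.5685]
 [ 0.2101  0.5886  0.5097]
 [ 0.2099  0.5883  0.3028]]
[[-0.0714  0.0202  0.238 ]
 [-0.0498  0.0975  0.6568]
 [-0.0498  0.0972  0.5611]
 [ 0.1144  0.6844  0.5594]
 [ 0.2095  0.5889  0.4024]]
[[-0.0682  0.0292  0.238 ]
 [-0.0098  0.1667  0.6374]
 [-0.0056  0.1766  0.5423]
 [ 0.2313  0.7342  0.6108]
 [ 0.2998  0.6181  0.4539]]
[[-0.0681  0.0294  0.238 ]
 [ 0.0126  0.2177  0.6121]
 [ 0.0085  0.2082  0.5168]
 [ 0.2473  0.7653  0.4514]
 [ 0.2559  0.5615  0.4172]]
post at z=.1 + slope [0.235  0.3576 0.1086 0.0128] [ 6.3478 -0.6051 -1.0178  2.7298 -5.3556 -1.0717  2.8993 -3.0159]
```

The kinematic fit is exact. The post is at (0.235+0.109(z-0.1), 0.358), so I need to swing inside it with the arm pulled in and high. I'll simulate candidate rows for joint limits, joint speeds and clearances before moving.

```bash
cat > sim.py <<'E'
from kin import *
k=np.load("k.npy")
LO=np.array([-3.01,-1.01,.06,-1.02,.09,-3.14]);HI=np.array([3.01,2.22,2.58,4.17,2.62,3.14]);V=np.array([2.57,2.57,3.14,3.14,3.14,3.14])
def segd(a,b,c,d):
    t=np.linspace(0,1,25);A=a+np.outer(t,b-a);B=c+np.outer(t,d-c)
    return np.sqrt(((A[:,None]-B[None])**2).sum(-1)).min()
zz=lambda z:np.array([.235+.109*(z-.1),.358,z])
def sim(rows):
    s=manip.state();q=np.array(s['joint_pos']);p,M=fk(k,q);print("start",p,"tool x",M[:,0],"z",M[:,2])
    for i,r in enumerate(rows):
        p=p+np.array(r[3:6])*.25; M=R.from_rotvec(np.array(r[:3])*np.pi).as_matrix()@M
        f=lambda x:np.r_[fk(k,x)[0]-p,.2*(fk(k,x)[1]-M).ravel()]
        o=ls(f,np.clip(q,LO+1e-4,HI-1e-4),bounds=(LO,HI)); dq=(o.x-q)/.125/V; q=o.x
        P,Mq=fk(k,q,True); tip=P[4]+.073*Mq[:,2]; cam=P[4]-.075*Mq[:,1]-.07*Mq[:,2]
        d=[segd(a,b,zz(0),zz(1.5)) for a,b in((P[0],P[1]),(P[2],P[3]),(P[3],P[4]),(P[4],tip),(P[3],cam))]
        print(i,"err%.3f"%np.linalg.norm(o.fun),"v%.2f"%abs(dq).max(),"tcp",P[4].round(3),"q",q.round(2),"elb",P[1].round(2),"post",np.round(d,2))
    print("tool x",M[:,0],"y",M[:,1],"z",M[:,2])
E
python3 - <<'E'
from sim import *
rows=[[.056,.004,0,-.05,-.03,.15,0]]*8 + [[0,0,0,-.1,-.15,.15,0]]*2+[[0,0,0,-.06,-.18,.1,0]]*3
rows+=[[0,0,.05,.13,-.16,0,0]]*4+[[0,0,.05,.16,-.13,0,0]]*4
sim(rows)
E
```

```text
start [0.2559 0.5615 0.4172] tool x [ 0.9957  0.0547 -0.075 ] z [ 0.0416 -0.9853 -0.1654]
0 err0.000 v0.42 tcp [0.243 0.554 0.455] q [ 1.17  0.42  1.17 -0.86  2.58  0.56] elb [-0.    0.19  0.63] post [0.34 0.19 0.2  0.13 0.29]
1 err0.000 v0.39 tcp [0.231 0.546 0.492] q [ 1.17  0.34  1.15 -0.71  2.54  0.64] elb [-0.01  0.16  0.64] post [0.37 0.2  0.19 0.13 0.29]
2 err0.000 v0.36 tcp [0.218 0.539 0.53 ] q [ 1.17  0.26  1.14 -0.56  2.5   0.72] elb [-0.03  0.13  0.65] post [0.39 0.2  0.19 0.14 0.29]
3 err0.000 v0.34 tcp [0.206 0.531 0.567] q [ 1.17  0.18  1.12 -0.43  2.44  0.79] elb [-0.04  0.1   0.66] post [0.42 0.21 0.19 0.15 0.29]
4 err0.000 v0.32 tcp [0.193 0.524 0.605] q [ 1.16  0.11  1.11 -0.3   2.39  0.85] elb [-0.05  0.07  0.66] post [0.45 0.21 0.19 0.16 0.29]
5 err0.000 v0.30 tcp [0.181 0.516 0.642] q [ 1.15  0.04  1.09 -0.19  2.32  0.91] elb [-0.06  0.05  0.66] post [0.46 0.21 0.19 0.17 0.26]
6 err0.000 v0.29 tcp [0.168 0.509 0.68 ] q [ 1.13 -0.03  1.08 -0.07  2.25  0.95] elb [-0.07  0.02  0.66] post [0.45 0.21 0.2  0.19 0.24]
7 err0.000 v0.27 tcp [0.156 0.501 0.717] q [ 1.12 -
[... 1266 characters left out ...]
5 ] elb [-0.2   0.02  0.62] post [0.39 0.27 0.26 0.26 0.25]
17 err0.000 v0.85 tcp [0.231 0.099 0.867] q [ 0.12 -0.43  1.03 -0.03  2.57 -0.83] elb [-0.19  0.05  0.63] post [0.38 0.28 0.27 0.27 0.26]
18 err0.000 v0.75 tcp [0.271 0.066 0.867] q [-0.01 -0.38  1.   -0.04  2.54 -1.13] elb [-0.16  0.08  0.63] post [0.38 0.29 0.29 0.3  0.28]
19 err0.000 v0.67 tcp [0.311 0.034 0.867] q [-0.11 -0.32  0.96 -0.04  2.51 -1.39] elb [-0.12  0.09  0.64] post [0.37 0.32 0.32 0.32 0.31]
20 err0.000 v0.60 tcp [0.351 0.001 0.867] q [-0.19 -0.25  0.91 -0.05  2.49 -1.63] elb [-0.09  0.09  0.65] post [0.37 0.34 0.35 0.36 0.35]
tool x [ 0.1704  0.985  -0.0281] y [ 0.9853 -0.1707 -0.0085] z [-0.0132 -0.0263 -0.9996]
```

```bash
python3 -m pendant '[[[0.056,0.004,0,-0.05,-0.03,0.12,0],[0.056,0.004,0,-0.05,-0.03,0.12,0],[0.056,0.004,0,-0.05,-0.03,0.12,0],[0.056,0.004,0,-0.05,-0.03,0.12,0],[0.056,0.004,0,-0.05,-0.03,0.12,0],[0.056,0.004,0,-0.05,-0.03,0.12,0],[0.056,0.004,0,-0.05,-0.03,0.12,0],[0.056,0.004,0,-0.05,-0.03,0.12,0],[0,0,0,-0.1,-0.15,0.1,0],[0,0,0,-0.1,-0.15,0.1,0],[0,0,0,-0.06,-0.18,0,0],[0,0,0,-0.06,-0.18,0,0]]]'
python3 - <<'E'
from sim import *
sim([[0,0,.045,.15,-.135,0,0]]*8+[[0,0,.045,.18,.02,-.05,0]]*4)
E
```

```text
time: 4.4
tool_pos: [0.0753, 0.3333, 0.7169]
tool_rot: [-0.012, 0.997, 0.07, -0.011]
contact_force: [0.0, -0.7, 0.1]
gripper_width: -0.003
start [0.0753 0.3333 0.7168] tool x [ 0.99    0.1398 -0.0207] z [-0.024   0.0223 -0.9995]
0 err0.000 v0.75 tcp [0.113 0.3   0.717] q [ 0.95 -0.54  1.41  0.04  2.27  0.7 ] elb [-0.19 -0.14  0.6 ] post [0.44 0.22 0.2  0.19 0.21]
1 err0.000 v0.78 tcp [0.15  0.266 0.717] q [ 0.79 -0.56  1.42  0.04  2.29  0.39] elb [-0.21 -0.11  0.6 ] post [0.43 0.2  0.18 0.17 0.19]
2 err0.000 v0.80 tcp [0.188 0.232 0.717] q [ 0.62 -0.57  1.43  0.04  2.3   0.08] elb [-0.23 -0.07  0.6 ] post [0.42 0.18 0.17 0.17 0.17]
3 err0.000 v0.79 tcp [0.225 0.198 0.717] q [ 0.46 -0.57  1.43  0.03  2.31 -0.23] elb [-0.24 -0.03  0.6 ] post [0.41 0.19 0.18 0.17 0.17]
4 err0.000 v0.76 tcp [0.263 0.165 0.717] q [ 0.31 -0.54  1.41  0.02  2.3  -0.53] elb [-0.23  0.    0.6 ] post [0.4  0.2  0.2  0.2  0.18]
5 err0.000 v0.71 tcp [0.3   0.131 0.717] q [ 0.18 -0.51  1.39  0.    2.29 -0.81] elb [-0.22  0.04  0.61] post [0.39 0.23 0.23 0.23 0.2 ]
6 err0.000 v0.66 tcp [0.338 0.097 0.717] q [ 0.07
[... 163 characters left out ...]
1.3 ] elb [-0.16  0.08  0.63] post [0.38 0.29 0.3  0.3  0.27]
8 err0.000 v0.32 tcp [0.42  0.068 0.704] q [-0.01 -0.31  1.28 -0.02  2.2  -1.43] elb [-0.13  0.07  0.64] post [0.38 0.29 0.3  0.31 0.28]
9 err0.000 v0.33 tcp [0.465 0.073 0.692] q [ 0.01 -0.23  1.23 -0.02  2.16 -1.56] elb [-0.1   0.07  0.65] post [0.38 0.28 0.32 0.33 0.3 ]
10 err0.000 v0.34 tcp [0.51  0.078 0.679] q [ 0.02 -0.14  1.18 -0.03  2.12 -1.69] elb [-0.06  0.07  0.66] post [0.38 0.28 0.34 0.35 0.32]
11 err0.000 v0.34 tcp [0.555 0.083 0.667] q [ 0.03 -0.05  1.11 -0.03  2.09 -1.82] elb [-0.02  0.07  0.66] post [0.38 0.28 0.36 0.38 0.34]
tool x [-0.2627  0.9646 -0.0207] y [ 0.9647  0.2622 -0.0254] z [-0.0191 -0.0266 -0.9995]
```

```bash
python3 -m pendant '[[[0,0,0.03,0.15,-0.135,0,0],[0,0,0.03,0.15,-0.135,0,0],[0,0,0.03,0.15,-0.135,0,0],[0,0,0.03,0.15,-0.135,0,0],[0,0,0.03,0.15,-0.135,0,0],[0,0,0.03,0.15,-0.135,0,0],[0,0,0.03,0.15,-0.135,0,0],[0,0,0.03,0.15,-0.135,0,0],[0,0,0.04,0.11,0.05,-0.1,0],[0,0,0.05,0.11,0.05,-0.1,0],[0,0,0.05,0.11,0.05,-0.1,0],[0,0,0,0,0,0,0],[0,0,0,0,0,0,0]]]'
python3 -c "
from h import *
shot('w5'); s=manip.state(); print(s['time'],s['tool_pos'],s['joint_pos'])
cv2.imwrite('pics/w5r.png',cv2.rotate(cv2.imread('pics/w5.png'),cv2.ROTATE_180))"
```

```text
time: 6.02
tool_pos: [0.4585, 0.1044, 0.64]
tool_rot: [0.006, 0.787, 0.617, -0.013]
contact_force: [-0.0, -0.2, -1.2]
gripper_width: -0.003
wrist f 359.98947246557583 c [0.3861 0.1235 0.7106] fwd [ 0.272  -0.0939 -0.9577] right [ 0.238   0.9709 -0.0276]
6.075 [0.4583 0.1044 0.6398] [ 0.0758 -0.2771  1.3649 -0.0267  2.0681 -1.2679]
```

View pics/w5r.png

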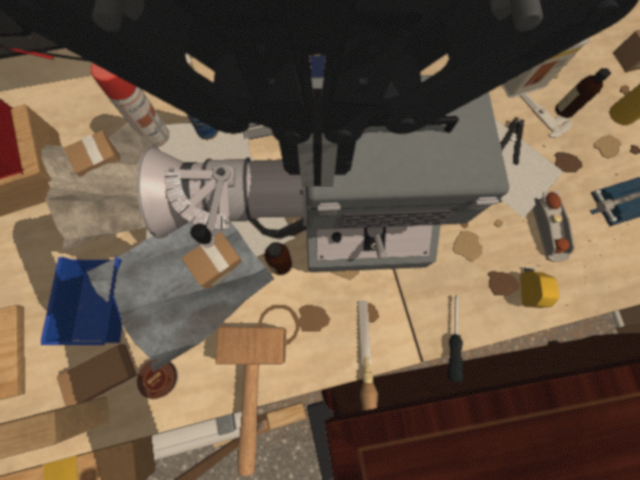

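From above (rotated pixels) the hub cap is at (224,173), the knob at (202,232), the toggle plate at (374,240), and the console panel spans (318..437, 225..262). I'll enlarge this for exact readings.

```bash
python3 -c "
from h import *
im=cv2.imread('pics/w5r.png')
a=cv2.resize(im[150:250,140:260],(720,600),interpolation=cv2.INTER_CUBIC)[:, :]
b=cv2.resize(im[185:285,300:450],(0,0),fx=5,fy=5,interpolation=cv2.INTER_CUBIC)
a=cv2.resize(im[150:250,130:260],(0,0),fx=3,fy=3,interpolation=cv2.INTER_CUBIC); b=cv2.resize(im[185:285,300:436],(0,0),fx=3,fy=3,interpolation=cv2.INTER_CUBIC)
cv2.imwrite('pics/w5c.png',cv2.resize(np.hstack([a,b]),None,fx=1.0,fy=1.0))
print(a.shape,b.shape)"
```

```text
(300, 390, 3) (300, 408, 3)
```

View pics/w5c.png

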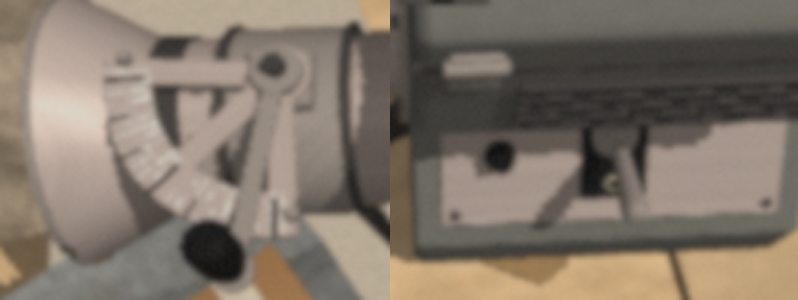

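The crop shows the lever pointing from the hub (272,65) to the knob (213,250), just clockwise of the 0 mark at (285,215). The spoke to the 45° mark is near (185,165). The bat points towards the robot with its tip at (632,210), so the switch is off. I'll do a joint fit.

Run:
```python
from h import *
from scipy.optimize import least_squares as ls
L=lambda c,r:[639-(130+c/3),479-(150+r/3)]
Rr=lambda c,r:[639-(300+(c-390)/3),479-(185+r/3)]
W3=lambda c,r:[639-(180+c/3),479-(60+r/3)]
tip=[-.115-.055*.883,-.12,.112+.055*.469]
def mod(v):
    s,w=v[4],v[5]; sc=lambda y:[-.165+.766*s,y,.06+.643*s]
    return [("w5",L(272,65),[-.035,.13,.198],1),("w5",L(213,250),knob(v[3],.23),1),("w5",Rr(416,245),[-.165,0,.06],1),
     ("w5",Rr(454,215),sc(-.12+w),1),("w5",Rr(767,203),sc(-.12-w),1),("w5",Rr(632,207),tip,1),
     ("w3",W3(288,312),[-.035,.13,.198],.5),("w3",W3(387,335),knob(v[3],.226),.5),("w3",W3(602,452),tip,.5),("w3",W3(537,560),[-.165,0,0],.5)]
f=lambda v:np.ravel([w*(proj(t,E2W(v,p))[0]-px) for t,px,p,w in mod(v)])
r=ls(f,[.67,.05,-.22,.2,.02,.1],loss='soft_l1');v=r.x
print(v,np.degrees(v[2:4]))
for m,e in zip(mod(v),f(v).reshape(-1,2)):print(m[0],e)
np.save("v.npy",v)
for n,p in dict(hub=[-.035,.13,.191],knob=knob(v[3]),k15=knob(.4),k30=knob(.6),knob45=knob(np.pi/4),piv=[-.115,-.12,.112],tip=tip).items():print(n,E2W(v,p)[0])
```

```text
[ 0.6751  0.0602 -0.1852  0.1642  0.0199  0.0961] [-10.6138   9.4068]
w5 [-0.3603 -0.0811]
w5 [0.002 0.325]
w5 [ 0.4877 -0.7577]
w5 [ 0.3641 -0.4614]
w5 [0.4273 0.5117]
w5 [-0.6282  0.3753]
w3 [0.2167 0.0137]
w3 [0.0511 0.9693]
w3 [-9.1966 15.0303]
w3 [ 0.0331 -2.4703]
hub [0.6646 0.1944 0.191 ]
knob [0.5612 0.2321 0.226 ]
k15 [0.5729 0.2552 0.226 ]
k30 [0.5868 0.2722 0.226 ]
knob45 [0.6025 0.2852 0.226 ]
piv [ 0.5399 -0.0366  0.112 ]
tip [ 0.4922 -0.0276  0.1378]
```

The fit residuals are below 1 px in the near view; the one outlier in the earlier view was the bat's shadow, which I had misread. Yaw is -10.6° and the lever is at about 9°. Next I'll move over the knob with the jaws open and go down.

```bash
python3 -m pendant '[[[0,0,0,0.137,0.17,-0.1,0.65],[0,0,0,0.137,0.17,-0.1,0.65],[0,0,0,0.137,0.17,-0.1,0.65],[0,0,0,0,0,-0.2,0.65],[0,0,0,0,0,-0.2,0.65],[0,0,0,0,0,-0.2,0.65],[0,0,0,0,0,-0.2,0.65],[0,0,0,0,0,-0.1,0.65],[0,0,0,0,0,0,0.65],[0,0,0,0,0,0,0.65]]]'
python3 -c "
from h import *
s=manip.state(); print(s['time'],s['tool_pos'],s['joint_pos'])
from scipy.spatial.transform import Rotation as R
t=s['tool_rot'];print(R.from_quat([t[1],t[2],t[3],t[0]]).as_matrix())
v=np.load('v.npy');shot('w6')
print(proj('w6',E2W(v,[knob(v[3]),knob(v[3],.245),[-.035,.13,.198]])))
cv2.imwrite('pics/w6r.png',cv2.rotate(cv2.imread('pics/w6.png'),cv2.ROTATE_180))"
```

```text
time: 7.32
tool_pos: [0.5633, 0.2322, 0.3387]
tool_rot: [0.004, 0.786, 0.618, -0.013]
contact_force: [0.8, 0.6, 0.4]
gripper_width: 0.653
7.325 [0.5633 0.2322 0.3387] [ 0.2752  0.0089  1.6001 -0.0184  1.5538 -1.0561]
[[ 0.2366  0.9715 -0.0153]
 [ 0.9713 -0.2369 -0.0234]
 [-0.0264 -0.0094 -0.9996]]
wrist f 359.98947246557583 c [0.4912 0.2511 0.4094] fwd [ 0.2694 -0.0927 -0.9586] right [ 0.2373  0.9711 -0.0273]
[[327.6957 276.9303]
 [327.2297 291.098 ]
 [310.4482 406.4714]]
```

View pics/w6r.png

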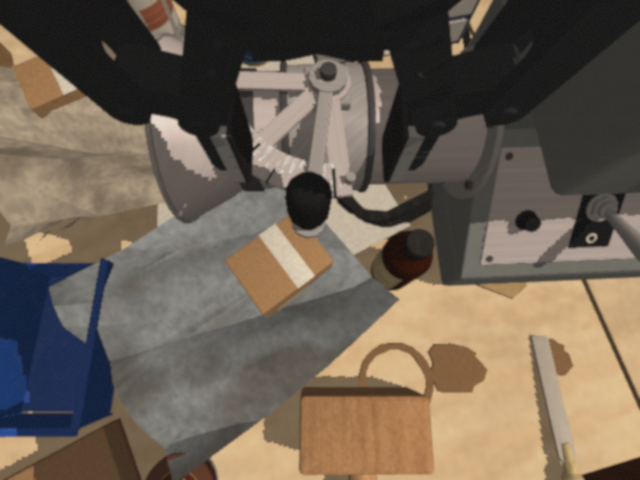

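The last view confirms the fit: knob at (308,202) and hub at (328,72) in rotated pixels, both within about 1 px of prediction. I'll go down and grip.

```bash
python3 -m pendant '[[[0,0,0,-0.005,0,-0.12,0.65],[0,0,0,0,0,-0.115,0.65],[0,0,0,0,0,0,0.65],[0,0,0,0,0,0,0],[0,0,0,0,0,0,0],[0,0,0,0,0,0,0],[0,0,0,0,0,0,0],[0,0,0,0,0,0,0]]]'
```

```text
time: 8.38
tool_pos: [0.5621, 0.2327, 0.2794]
tool_rot: [0.004, 0.786, 0.618, -0.013]
contact_force: [-1.5, 1.1, 7.6]
gripper_width: 0.271
```

```bash
python3 -m pendant '[[[0,0,-0.033,0.024,0.046,0,0],[0,0,-0.033,0.024,0.046,0,0],[0,0,-0.033,0.028,0.034,0,0],[0,0,-0.033,0.028,0.034,0,0],[0,0,-0.033,0.031,0.026,0,0],[0,0,-0.033,0.031,0.026,0,0],[0,0,0,0,0,0,0],[0,0,0,0,0,0,0],[0,0,0,0,0,0,0]]]'
python3 -c "
from h import *
s=manip.state();v=np.load('v.npy');t=s['tool_rot']
from scipy.spatial.transform import Rotation as R
M=R.from_quat([t[1],t[2],t[3],t[0]]).as_matrix();g=s['tool_pos']+.054*M[:,2];print(g,s['contact_force'],s['gripper_width'])
h=E2W(v,[-.035,.13,.191])[0];d=g-h;a=np.arctan2(d[1],d[0])-v[2];print('r',np.hypot(*d[:2]),'q deg',np.degrees(np.pi-a))"
```

```text
time: 9.5
tool_pos: [0.6036, 0.2862, 0.2794]
tool_rot: [-0.002, 0.937, 0.348, -0.013]
contact_force: [-1.9, 2.9, 5.6]
gripper_width: 0.272
[0.6022 0.2859 0.2254] [-1.9061  2.9357  5.6038] 0.27218910854969003
r 0.11075254877642038 q deg 45.077355901676206
```

By grasp geometry the lever reads 45.1° at radius 110.8 mm. I'll release, lift and check by image.

```bash
python3 -m pendant '[[[0,0,0,0,0,0,0.65],[0,0,0,0,0,0,0.65],[0,0,0,0,0,0,0.65],[0,0,0,0,0,0,0.65],[0,0,0,0,0,0.1,0.65],[0,0,0,0,0,0.2,0.65],[0,0,0.053,-0.1,-0.05,0.2,0.65],[0,0,0.053,-0.1,-0.05,0.1,0.65],[0,0,0.053,-0.1,-0.05,0,0.65],[0,0,0.0565,-0.1,-0.05,0,0.65],[0,0,0,0,0,0,0.65],[0,0,0,0,0,0,0.65]]]'
python3 - <<'E'
from h import *
s=manip.state();print(s['time'],s['tool_pos'],s['tool_rot'])
v=np.load('v.npy');shot('w7');im=cv2.imread('pics/w7.png')
f=lambda q:proj('w7',E2W(v,[knob(q,.23)]))[0]
print("pred45",f(np.pi/4),"hub",proj('w7',E2W(v,[-.035,.13,.198])))
u,w=f(np.pi/4).astype(int);g=im[max(w-45,0):w+45,u-45:u+45]
m=(g.max(2)<45).astype(np.uint8);n,l,st,c=cv2.connectedComponentsWithStats(m)
for i in range(1,n):
    if st[i,4]>60: print(st[i],c[i]+[u-45,max(w-45,0)])
for d in(35,40,50,55):print(d,f(np.radians(d)))
E
```

```text
time: 11.0
tool_pos: [0.503, 0.2352, 0.4262]
tool_rot: [0.004, 0.769, 0.639, -0.015]
contact_force: [0.3, 0.5, -0.4]
gripper_width: 0.646
11.0 [0.503  0.2352 0.4262] [ 0.0039  0.7694  0.6386 -0.0155]
wrist f 359.98947246557583 c [0.4302 0.2504 0.4972] fwd [ 0.2694 -0.0796 -0.9597] right [ 0.1847  0.9824 -0.0296]
pred45 [410.6652 343.4246] hub [[319.1251 394.3217]]
[   6    1   84   89 3692] [417.4984 352.0655]
35 [393.7684 329.952 ]
40 [402.6098 336.3836]
50 [417.8711 350.999 ]
55 [424.1757 359.0271]
```

The finger overlaps the knob in that frame. I'll close the jaws and move up to the clear viewpoint on the way to the switch.

```bash
python3 -m pendant '[[[0,0,0,-0.036,-0.104,0.168,0],[0,0,0,-0.036,-0.104,0.168,0],[0,0,0,-0.036,-0.104,0.168,0],[0,0,0,-0.036,-0.104,0.168,0],[0,0,0,-0.036,-0.104,0.168,0],[0,0,0,0,0,0,0],[0,0,0,0,0,0,0]]]'
python3 - <<'E'
from h import *
s=manip.state();print(s['time'],s['tool_pos'],s['tool_rot'])
v=np.load('v.npy');shot('w8');im=cv2.imread('pics/w8.png')
f=lambda q:proj('w8',E2W(v,[knob(q,.23)]))[0]
h=proj('w8',E2W(v,[-.035,.13,.198]))[0];print("pred45",f(np.pi/4),"hub",h)
u,w=f(np.pi/4).astype(int);g=im[w-22:w+22,u-22:u+22]
for t in(35,45):
    m=(g.max(2)<t).astype(np.uint8);n,l,st,c=cv2.connectedComponentsWithStats(m)
    for i in range(1,n):
        if st[i,4]>30: print(t,st[i],c[i]+[u-22,w-22])
for d in(40,50):print(d,f(np.radians(d)))
r=cv2.rotate(im,cv2.ROTATE_180);a,b=639-u,479-w
cv2.imwrite('pics/w8c.png',cv2.resize(r[b-75:b+40,a-45:a+85],(0,0),fx=5,fy=5,interpolation=cv2.INTER_CUBIC))
E
```

```text
time: 11.92
tool_pos: [0.4584, 0.1052, 0.6354]
tool_rot: [0.003, 0.769, 0.639, -0.016]
contact_force: [0.3, -0.3, -1.3]
gripper_width: 0.004
11.925 [0.4584 0.1052 0.6354] [ 0.0035  0.769   0.639  -0.016 ]
wrist f 359.98947246557583 c [0.3858 0.1204 0.7065] fwd [ 0.2682 -0.0794 -0.9601] right [ 0.1836  0.9825 -0.0299]
pred45 [476.7444 276.7648] hub [411.9415 315.714 ]
35 [ 11  12  21  19 265] [474.9623 274.4943]
45 [ 11  12  22  19 306] [475.1405 274.7059]
40 [472.1593 272.3473]
50 [480.8205 281.5433]
```

Run:
```python
from sim import *
v=np.load("v.npy");a=v[2];ex=np.array([np.cos(a),np.sin(a),0]);ey=np.array([-np.sin(a),np.cos(a),0]);ez=np.array([0,0,1.])
up=.766*ex+.643*ez;n=-.643*ex+.766*ez;piv=E2W(v,[-.115,-.12,.112])[0]
z=np.sin(np.radians(50))*ex-np.cos(np.radians(50))*ez
print("z",z,"rot axis ey*50deg (y->) ",-ey*50/180, "up",up,"n",n)
for s,h in((-.085,.06),(-.06,.028),(0,.028),(.01,.03)):
    tip=piv+s*up+h*n; print(s,h,"tip",tip,"tcp",tip-.073*z)
hood=E2W(v,[-.14,-.12,.205])[0]-piv;print("hood s,n",hood@up,hood@n)
```

```text
z [ 0.7529 -0.1411 -0.6428] rot axis ey*50deg (y->)  [-0.0512 -0.273  -0.    ] up [ 0.7529 -0.1411  0.643 ] n [-0.632   0.1184  0.766 ]
-0.085 0.06 tip [ 0.438  -0.0175  0.1033] tcp [ 0.383  -0.0072  0.1502]
-0.06 0.028 tip [ 0.477  -0.0248  0.0949] tcp [ 0.4221 -0.0145  0.1418]
0 0.028 tip [ 0.5222 -0.0333  0.1334] tcp [ 0.4673 -0.023   0.1804]
0.01 0.03 tip [ 0.5285 -0.0344  0.1414] tcp [ 0.4735 -0.0241  0.1883]
hood s,n 0.040649000000000005 0.08731299999999999
```

Run:
```python
from h import *
v=np.load('v.npy')
def blob(tag,q,t=45):
    im=cv2.imread(f'pics/{tag}.png');u,w=proj(tag,E2W(v,[knob(q,.23)]))[0].astype(int)
    m=(im[w-22:w+22,u-22:u+22].max(2)<t).astype(np.uint8);n,l,st,c=cv2.connectedComponentsWithStats(m)
    i=1+st[1:,4].argmax();return c[i]+[u-22,w-22],st[i,4]
def back(tag,p,z):
    d=np.load(tag+".npz");Rm=d["w"][:3,:3];c=-Rm.T@d["w"][:3,3];r=Rm.T@np.linalg.inv(d["m"])@[*p,1];return c+r*(z-c[2])/r[2]
h=E2W(v,[-.035,.13,.191])[0]
for tag,q in(("w5",v[3]),("w8",np.pi/4)):
    p,A=blob(tag,q)
    for z in(.222,.23,.236):
        d=back(tag,p,z)-h;print(tag,p,A,z,"r",np.hypot(*d[:2]),"deg",np.degrees(np.pi-(np.arctan2(d[1],d[0])-v[2])))
```

```text
w5 [438.3462 245.4962] 260 0.222 r 0.10869365144485957 deg 11.002457745385454
w5 [438.3462 245.4962] 260 0.23 r 0.11075920799612762 deg 9.575045044915758
w5 [438.3462 245.4962] 260 0.236 r 0.112352025805575 deg 8.539395509755058
w8 [475.1405 274.7059] 306 0.222 r 0.11056590842302313 deg 45.27690508223475
w8 [475.1405 274.7059] 306 0.23 r 0.11040057943600842 deg 42.9425732817546
w8 [475.1405 274.7059] 306 0.236 r 0.11039707553622272 deg 41.18935842953751
```

View pics/w8c.png

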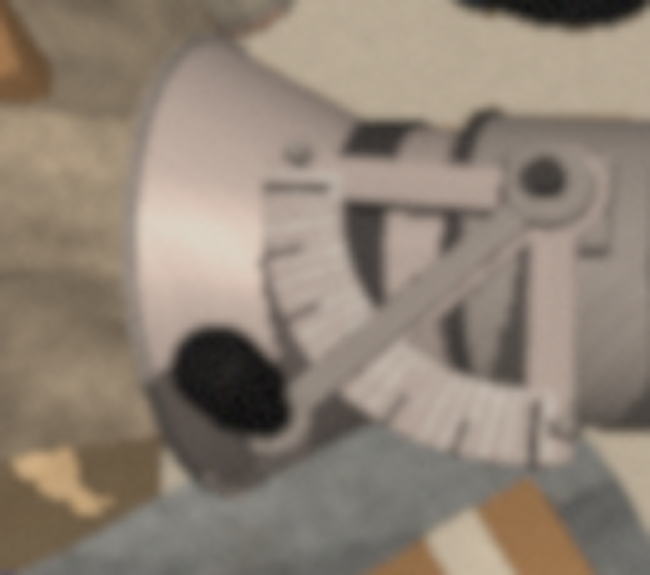

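The close view shows the hub at (545,185) and the arm running down-left to (280,430), across the hidden 45° mark between the 60° mark (302,310) and the 30° mark (397,408). Estimates range from 43° to 48°, so I'll measure the arm's centre line on a rectified polar profile.

Run:
```python
from h import *
v=np.load('v.npy');im=cv2.cvtColor(cv2.imread('pics/w8.png'),cv2.COLOR_BGR2GRAY).astype(np.float32)
A=np.arange(-6,98,1.0)
def prof(rs,z,dx=0,dy=0):
    o=[]
    for r in rs:
        P=[[-.035+dx-r*np.cos(a),.13+dy+r*np.sin(a),z] for a in np.radians(A)]
        uv=proj('w8',E2W(v,P)).astype(np.float32);o.append(cv2.remap(im,uv[:,:1],uv[:,1:],cv2.INTER_CUBIC).ravel())
    return np.array(o)
for rs in((.03,),(.04,),(.05,),(.06,),(.07,.072,.074),(.078,.08,.082),(.084,.086,.088),(.095,)):
    p=prof(rs,.191).mean(0);i=(A>=28)&(A<=64);print(rs[0],p[i].round(0).astype(int)[::1].tolist())
print("angles 28..64; marks at plate level z .187, r .078-.088, every deg from -6")
p=prof(np.arange(.080,.089,.001),.187).mean(0);print([(int(a),int(x)) for a,x in zip(A,p)])
```

```text
0.03 [137, 138, 138, 138, 137, 135, 133, 130, 128, 128, 129, 132, 134, 137, 139, 141, 142, 142, 142, 142, 142, 142, 142, 141, 140, 139, 138, 136, 133, 127, 123, 118, 114, 111, 108, 105, 101]
0.04 [134, 131, 129, 128, 129, 133, 137, 140, 141, 139, 136, 135, 135, 136, 138, 140, 141, 141, 141, 141, 141, 141, 140, 137, 135, 132, 128, 128, 129, 132, 138, 144, 149, 153, 156, 160, 164]
0.05 [101, 91, 80, 75, 76, 86, 102, 116, 131, 139, 140, 138, 136, 135, 138, 140, 140, 141, 141, 140, 140, 137, 135, 133, 135, 140, 147, 155, 160, 163, 165, 165, 164, 164, 164, 165, 166]
0.06 [88, 102, 116, 123, 132, 135, 138, 139, 138, 137, 136, 133, 129, 128, 133, 137, 140, 141, 141, 140, 138, 136, 132, 127, 125, 119, 113, 106, 97, 88, 83, 76, 71, 69, 67, 65, 65]
0.07 [167, 168, 169, 169, 171, 174, 177, 176, 174, 175, 175, 170, 155, 141, 135, 137, 139, 140, 140, 141, 143, 150, 160, 167, 171, 172, 175, 176, 174, 174, 175, 176, 174, 171, 170, 170, 170]
0.078 [159, 149, 146, 154, 164, 171, 176, 174, 171, 172, 175, 171, 158, 142, 133, 136, 139, 140, 140, 139, 141, 147, 158, 167, 168, 168, 170, 173, 171, 167, 161
[... 911 characters left out ...]
, 165), (35, 171), (36, 171), (37, 166), (38, 166), (39, 169), (40, 169), (41, 162), (42, 145), (43, 134), (44, 133), (45, 137), (46, 139), (47, 138), (48, 138), (49, 139), (50, 143), (51, 154), (52, 164), (53, 167), (54, 167), (55, 168), (56, 173), (57, 172), (58, 167), (59, 159), (60, 146), (61, 135), (62, 140), (63, 155), (64, 166), (65, 168), (66, 167), (67, 166), (68, 169), (69, 171), (70, 169), (71, 166), (72, 167), (73, 167), (74, 160), (75, 144), (76, 135), (77, 143), (78, 155), (79, 163), (80, 169), (81, 175), (82, 175), (83, 169), (84, 166), (85, 166), (86, 165), (87, 165), (88, 162), (89, 150), (90, 133), (91, 123), (92, 137), (93, 157), (94, 167), (95, 161), (96, 146), (97, 131)]
```

The rectified profile shows the marks at about 0.8, 15.9, 31, 61, 76 and 90.9°, and the arm centred at about 44.9° on the same scale. The lever is therefore at 44–45°, which is good. Now I'll plan the toggle push, checking reach with the wrist so close in.

```bash
cat > plan.py <<'E'
from sim import *
import sys
v=np.load("v.npy");a=v[2];ex=np.array([np.cos(a),np.sin(a),0]);ey=np.array([-np.sin(a),np.cos(a),0]);ez=np.array([0,0,1.])
up=.766*ex+.643*ez;n=-.643*ex+.766*ez;piv=E2W(v,[-.115,-.12,.112])[0]
hood=E2W(v,[-.14,-.12,.205])[0]
def pose(s,h,l):
    l=np.radians(l);z=np.sin(l)*ex-np.cos(l)*ez;y=np.cos(l)*ex+np.sin(l)*ez
    return piv+s*up+h*n-.073*z,np.array([ey,y,z]).T
def run(W):
    st=manip.state();q=np.array(st['joint_pos']);pt,M=fk(k,q);pt=pt
    for s,h,l in W:
        p,M2=pose(s,h,l);rv=R.from_matrix(M2@M.T).as_rotvec()
        f=lambda x:np.r_[fk(k,x)[0]-p,.2*(fk(k,x)[1]-M2).ravel()]
        o=min((ls(f,np.clip(q+d,LO+1e-4,HI-1e-4),bounds=(LO,HI)) for d in (0,)),key=lambda o:o.cost);q=o.x
        hv=hood-p; y=M2[:,1];z=M2[:,2]
        print((s,h,l),"tcp",p.round(3),"d/250",((p-pt)/.25).round(3),"rot/pi",(rv/np.pi).round(4),"err%.4f"%np.linalg.norm(o.fun),"q",q.round(2),"hood: along-y %.3f behindTCP %.3f"%(hv@y,-hv@z))
        pt,M=p,M2
E
python3 - <<'E'
from plan import *
run([(-.03,.28,0),(-.06,.13,10),(-.075,.06,20),(-.065,.04,30),(-.055,.028,40),(-.03,.028,42),(-.008,.028,42)])
E
```

```text
(-0.03, 0.28, 0) tcp [0.34  0.001 0.38 ] d/250 [-0.473 -0.418 -1.017] rot/pi [ 0.0083 -0.007  -0.0006] err0.0000 q [-0.22 -0.73  2.09 -0.    1.78 -1.6 ] hood: along-y 0.178 behindTCP -0.175
(-0.06, 0.13, 10) tcp [ 0.4   -0.01   0.245] d/250 [ 0.239 -0.045 -0.541] rot/pi [-0.0102 -0.0546 -0.    ] err0.0000 q [-0.22 -0.61  2.25  0.01  1.33 -1.6 ] hood: along-y 0.109 behindTCP -0.060
(-0.075, 0.06, 20) tcp [ 0.421 -0.014  0.178] d/250 [ 0.083 -0.016 -0.266] rot/pi [-0.0102 -0.0546  0.    ] err0.0000 q [-0.22 -0.58  2.36  0.01  1.01 -1.61] hood: along-y 0.099 behindTCP -0.008
(-0.065, 0.04, 30) tcp [ 0.43  -0.016  0.164] d/250 [ 0.035 -0.007 -0.057] rot/pi [-0.0102 -0.0546  0.    ] err0.0000 q [-0.22 -0.62  2.44  0.02  0.8  -1.62] hood: along-y 0.096 behindTCP -0.008
(-0.055, 0.028, 40) tcp [ 0.435 -0.017  0.154] d/250 [ 0.019 -0.004 -0.04 ] rot/pi [-0.0102 -0.0546 -0.    ] err0.0000 q [-0.22 -0.67  2.52  0.04  0.6  -1.63] hood: along-y 0.096 behindTCP -0.014
(-0.03, 0.028, 42) tcp [ 0.452 -0.02   0.168] d/250 [ 0.068 -0.013  0.058] rot/pi [-0.002  -0.0109  0.    ] err0.0000 q [-0.22 -0.64  2.48  0.04  0.56 -1.63] hood: along-y 0.073 behindTCP -0.016
(-0.008, 0.028, 42) tcp [ 0.468 -0.023  0.183] d/250 [ 0.066 -0.012  0.057] rot/pi [0. 0. 0.] err0.0000 q [-0.22 -0.59  2.43  0.04  0.57 -1.63] hood: along-y 0.051 behindTCP -0.015
```

All reachable with clearance at the hood. I'll approach below the bat.

```bash
python3 -m pendant '[[[0,0,0,-0.079,-0.07,-0.17,0],[0,0,0,-0.079,-0.07,-0.17,0],[0,0,0,-0.079,-0.07,-0.17,0],[0,0,0,-0.079,-0.07,-0.17,0],[0,0,0,-0.079,-0.07,-0.17,0],[0,0,0,-0.079,-0.07,-0.17,0],[-0.0034,-0.0182,0,0.08,-0.015,-0.18,0],[-0.0034,-0.0182,0,0.08,-0.015,-0.18,0],[-0.0034,-0.0182,0,0.08,-0.015,-0.18,0],[-0.0051,-0.0273,0,0.042,-0.008,-0.133,0],[-0.0051,-0.0273,0,0.042,-0.008,-0.133,0],[0,0,0,0,0,0,0],[0,0,0,0,0,0,0]]]'
python3 - <<'E'
from plan import *
run([(-.065,.04,30),(-.055,.028,40),(-.03,.028,42),(-.008,.028,42)])
shot('w9')
tip=lambda al,L:E2W(v,[-.115+L*(-.643*np.cos(al)+.766*np.sin(al)),-.12,.112+L*(.766*np.cos(al)+.643*np.sin(al))])[0]
print(proj('w9',[tip(-.384,0),tip(-.384,.055),tip(.384,.055)]))
E
```

```text
time: 13.6
tool_pos: [0.4202, -0.0149, 0.1802]
tool_rot: [0.137, 0.76, 0.629, 0.095]
contact_force: [0.4, -0.8, 0.4]
gripper_width: -0.001
(-0.065, 0.04, 30) tcp [ 0.43  -0.016  0.164] d/250 [ 0.039 -0.004 -0.065] rot/pi [-0.0027 -0.0609  0.0032] err0.0000 q [-0.22 -0.62  2.44  0.02  0.8  -1.62] hood: along-y 0.096 behindTCP -0.008
(-0.055, 0.028, 40) tcp [ 0.435 -0.017  0.154] d/250 [ 0.019 -0.004 -0.04 ] rot/pi [-0.0102 -0.0546 -0.    ] err0.0000 q [-0.22 -0.67  2.52  0.04  0.6  -1.63] hood: along-y 0.096 behindTCP -0.014
(-0.03, 0.028, 42) tcp [ 0.452 -0.02   0.168] d/250 [ 0.068 -0.013  0.058] rot/pi [-0.002  -0.0109  0.    ] err0.0000 q [-0.22 -0.64  2.48  0.04  0.56 -1.63] hood: along-y 0.073 behindTCP -0.016
(-0.008, 0.028, 42) tcp [ 0.468 -0.023  0.183] d/250 [ 0.066 -0.012  0.057] rot/pi [0. 0. 0.] err0.0000 q [-0.22 -0.59  2.43  0.04  0.57 -1.63] hood: along-y 0.051 behindTCP -0.015
wrist f 359.98947246557583 c [0.328  0.0038 0.222 ] fwd [ 0.5746 -0.1361 -0.807 ] right [ 0.1923  0.9809 -0.0285]
[[329.1256 426.966 ]
 [328.7776 429.2235]
 [327.8087 522.7404]]
```

Now the lean and the push, in small steps.

```bash
python3 -m pendant '[[[-0.003,-0.057,0.003,0.039,-0.004,-0.065,0],[-0.01,-0.055,0,0.019,-0.004,-0.04,0],[0,0,0,0,0,0,0],[-0.002,-0.011,0,0.034,-0.006,0.029,0],[0,0,0,0.034,-0.006,0.029,0]]]'
python3 -m pendant '[[[0,0,0,0.022,-0.004,0.019,0],[0,0,0,0.022,-0.004,0.019,0]]]'
python3 -m pendant '[[[0,0,0,0.022,-0.004,0.019,0],[0,0,0,0,0,0,0]]]'
```

```text
time: 14.28
tool_pos: [0.4519, -0.02, 0.1686]
tool_rot: [0.271, 0.72, 0.597, 0.224]
contact_force: [-7.9, 0.9, -1.4]
gripper_width: -0.003
time: 14.52
tool_pos: [0.4643, -0.0225, 0.1798]
tool_rot: [0.274, 0.72, 0.597, 0.226]
contact_force: [-0.3, -1.1, 1.2]
gripper_width: 0.001
time: 14.78
tool_pos: [0.4692, -0.0234, 0.1838]
tool_rot: [0.274, 0.72, 0.597, 0.226]
contact_force: [0.0, -0.7, 0.6]
gripper_width: -0.003
```

Contact force rose to about 8 N and dropped to zero, so the bat has snapped over. I'll retreat the same way back to the viewpoint.

```bash
python3 -m pendant '[[[0,0,0,-0.066,0.012,-0.057,0],[0.002,0.011,0,-0.068,0.013,-0.058,0],[0.01,0.055,0,-0.02,0.004,0.04,0],[0.01,0.055,0,-0.039,0.004,0.065,0],[0.005,0.027,0,-0.042,0.008,0.133,0],[0.005,0.027,0,-0.042,0.008,0.133,0],[0.0034,0.0182,0,-0.08,0.015,0.18,0],[0.0034,0.0182,0,-0.08,0.015,0.18,0],[0.0034,0.0182,0,-0.08,0.015,0.18,0],[0,0,0,0.079,0.07,0.17,0],[0,0,0,0.079,0.07,0.17,0],[0,0,0,0.079,0.07,0.17,0],[0,0,0,0.079,0.07,0.17,0],[0,0,0,0.079,0.07,0.17,0],[0,0,0,0.079,0.07,0.17,0],[0,0,0,0,0,0,0],[0,0,0,0,0,0,0]]]'
python3 - <<'E'
from h import *
s=manip.state();print(s['time'],s['tool_pos'],s['contact_force'])
v=np.load('v.npy');shot('w10')
im=cv2.cvtColor(cv2.imread('pics/w10.png'),cv2.COLOR_BGR2GRAY).astype(np.float32);im8=cv2.cvtColor(cv2.imread('pics/w8.png'),cv2.COLOR_BGR2GRAY).astype(np.float32)
def samp(tag,img,P):
    uv=proj(tag,E2W(v,P)).astype(np.float32);return cv2.remap(img,uv[:,:1],uv[:,1:],cv2.INTER_CUBIC).ravel()
A=np.arange(36,55)
for r in(.072,.084):
    P=[[-.035-r*np.cos(a),.13+r*np.sin(a),.191] for a in np.radians(A)]
    print(r,"before",samp('w8',im8,P).astype(int).tolist());print("   now",samp('w10',im,P).astype(int).tolist())
# bat: lateral profile across bat at 50 mm for off / on hypotheses
for al,n in((-.384,"off"),(0,'centre'),(.384,"on")):
    for L in(.035,.055):
        P=[[-.115+L*(-.643*np.cos(al)+.766*np.sin(al)),y,.112+L*(.766*np.cos(al)+.643*np.sin(al))] for y in np.arange(-.15,-.089,.004)]
        print(n,L,proj('w10',E2W(v,P[7:8]))[0].round(),"w8",samp('w8',im8,P).astype(int).tolist(),"now",samp('w10',im,P).astype(int).tolist())
# bystanders: difference after warp via bench plane
a,b=np.load('w8.npz'),np.load('w10.npz')
H=lambda d:d["m"]@d["w"][:3,[0,1,3]]
W=cv2.warpPerspective(im,H(a)@np.linalg.inv(H(b)),(640,480));D=(abs(cv2.GaussianBlur(W,(0,0),2)-cv2.GaussianBlur(im8,(0,0),2))>25).astype(np.uint8)
n,l,st,c=cv2.connectedComponentsWithStats(D)
print([ (st[i].tolist()) for i in range(1,n) if st[i,4]>25])
E
```

```text
time: 16.9
tool_pos: [0.4571, 0.1052, 0.6352]
tool_rot: [-0.003, 0.769, 0.639, -0.006]
contact_force: [0.2, -0.6, 0.3]
gripper_width: 0.005
16.9 [0.4571 0.1052 0.6352] [ 0.2171 -0.5683  0.2507]
wrist f 359.98947246557583 c [0.384  0.1188 0.7061] fwd [ 0.2754 -0.0576 -0.9596] right [ 0.1841  0.9829 -0.0062]
0.072 before [173, 174, 175, 170, 154, 140, 134, 137, 139, 139, 139, 139, 143, 150, 160, 167, 170, 171, 175]
   now [177, 176, 176, 171, 159, 144, 137, 137, 139, 140, 139, 139, 140, 145, 152, 160, 166, 171, 177]
0.084 before [166, 168, 170, 166, 155, 139, 133, 135, 139, 139, 139, 138, 139, 146, 160, 167, 168, 168, 172]
   now [166, 167, 170, 167, 154, 141, 133, 136, 138, 139, 139, 139, 140, 145, 157, 166, 166, 166, 171]
off 0.035 [248. 234.] w8 [153, 152, 150, 152, 151, 112, 84, 120, 101, 74, 98, 74, 28, 26, 44, 85] now [153, 153, 152, 153, 151, 102, 29, 25, 55, 113, 103, 72, 26, 25, 73, 146]
off 0.055 [246. 225.] w8 [153, 154, 154, 154, 154, 153, 147, 143, 119, 90, 140, 154, 153, 154, 152, 153] now [154, 154, 154, 155, 155, 154, 155, 154, 155, 154, 153, 154, 154, 153, 153, 153]
ce
[... 671 characters left out ...]
56]
[[0, 0, 63, 98, 1486], [0, 107, 16, 373, 5324], [604, 216, 11, 30, 80], [273, 220, 16, 17, 145], [252, 229, 10, 14, 92], [277, 241, 10, 4, 34], [249, 243, 6, 8, 38], [616, 257, 5, 18, 54], [317, 294, 8, 49, 271], [327, 294, 8, 48, 306], [276, 304, 24, 47, 432], [303, 307, 9, 29, 186], [340, 306, 9, 31, 210], [354, 306, 22, 48, 442], [248, 345, 10, 8, 45], [389, 344, 24, 16, 217], [434, 354, 21, 13, 94], [156, 364, 42, 23, 122], [315, 391, 9, 18, 135], [328, 390, 7, 8, 40], [124, 393, 20, 11, 87], [199, 397, 28, 29, 247], [189, 399, 28, 29, 257], [424, 398, 15, 19, 149], [437, 402, 27, 28, 191], [440, 417, 12, 10, 58], [12, 452, 22, 21, 164], [95, 461, 54, 19, 271], [20, 475, 36, 5, 109]]
```

The checks agree: there is nothing at the bat's off position any more, the lever profile is unchanged, and nothing differs at the bystanders. I'm handing in.

```bash
python3 -c "
from plant import manip
print(manip.job_done())"
```

```text
the job is handed in; nothing more can be done
None
```

The damper lever is at half open and the toggle switch is thrown to on, done in that order. I handed the job in at about 17 s of the 43 s allowed.

**Getting there:** The scene and top cameras showed only blank surfaces, so all measuring was done with the wrist camera. A tall wooden post stood between the arm's start position and the extractor, so I swung the arm round inside it, high and pulled in.

**Damper:** I gripped the knob, turned it along its arc and let go.
- The grasp position gave 45.1°, and the arm against the scale marks gave about 44–45°.
- A rougher check on the knob's outline gave 41–45°, depending on the height assumed.
- After the switch was thrown, the lever profile looked the same within about 1°.

**Switch:** I pushed the bat up the slope with the jaws shut and the tool leaning about 42°. The force rose to about 8 N and fell to zero as it went over. The last frame shows nothing at the bat's off position; I checked that in code because I had used all 12 picture views.

**Loose things:** Comparing frames from before and after the throw showed no change at the bottle, carton or tape measure. I did not check the plane or the tin one by one. I also did not compare frames across the damper move. The arm was clear of everything at hand-in.

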